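Drift a stuck mortar core out of the ejection stand

TASK

Take the drift rod from its wooden rest, feel its nose into the off-centre hole of the guide ring on the ejection stand, and press the mortar core down through the bore until it drops out into the catch cup below. Then put the drift back upright in its rest, fully home. Press gently (never more than 35 N on the core or the stand), and leave the bottle, tin and crucible where they are.

Things in the scene. Friction and masses are not known exactly. Their poses are not given: they have to be found in the camera images.
- stand: Fixed ejection stand. Origin: centre of its underside on the worktop; z up, the axis of the bore. Steel base plate 116x116x12; four pillars carry an aluminium head 100x100, from 62 to 107 above the worktop, with a vertical through bore of 34 diameter in its middle. On the head lies a steel guide ring, 60 outside diameter, 8 thick, that does not move.
- ring_face (a point): Point on the bore's axis, level with the guide ring's flat upper face, 115 above the worktop. The ring is set off-centre: its plain vertical through hole, 16 diameter, has its centre 6 mm to the side of this point, in a direction that differs every time and is NOT reported (seen from above, or felt with the drift's nose).
- plungers (a point): Point on the bore's axis, 72 above the worktop, level with two spring ball plungers on the stand's x sides that grip the core. Pushing the core down takes about 8 to 14 N. It comes free when its upper end has passed them, with the drift's tip 43 to 50 mm below the ring's upper face; the resistance then falls away.
- catch_cup (a point): Centre of the floor of the round catch cup on the stand's base plate, 12 above the worktop, right under the bore; inside radius 30, wall 8 high.
- core: Mortar core, plain grey cylinder 32 diameter, 36 long, about 65 g, stuck upright in the bore under the guide ring, its lower end 63 to 68 above the worktop, its upper end so 11 to 16 mm below the ring's upper face. Origin: centre of its lower end; z along its axis, up at the start.
- core_center (a point): The middle of the core, 18 mm above its origin along its axis. Once out, it lies 30 mm above the worktop if the core stands upright in the cup, 28 if it lies, a little higher if it leans.
- drift: Drift rod, 116 long, 0.18 kg, round, upright in the rest. Origin: centre of the tip; z along it to the handle. Steel shank 13 diameter to 60 from the tip, the lowest 9 mm tapering to a flat 10 diameter tip; collar 24 diameter from 60 to 66; wooden handle 22 diameter from 66 to 116 (grip about 91 from the tip). The collar meets the ring when the tip is 60 below the ring's upper face.
- rest: Fixed wooden block 64x64, 72 high, for the drift. Origin: centre of its underside on the worktop; z up. A vertical hole 19 diameter goes down through its middle; the drift's shank hangs in it with the collar resting on the upper face, its tip then 12 mm above the worktop.
- weighing_bottle: Bystander: stoppered glass weighing bottle, 43 diameter, 64 high, standing on the worktop. Origin: centre of its underside.
- sample_tin: Bystander: round aluminium sample tin, 60 diameter, 40 high, standing on the worktop. Origin: centre of its underside.
- crucible: Bystander: small white porcelain crucible, 44 diameter, 37 high, standing on the worktop. Origin: centre of its underside.
There are look-alikes about, which are no part of the job. What is meant by the drift is not black, and is the larger of those in its own colour. Of the things that look like the stand, the larger one is meant.

How it is judged:
By the outcome, as a careful person would: the job done as asked, in the order asked, and still so for the second after the job is handed in, with the robot touching nothing.
It also fails if it takes over 61 s, if anything falls off the work surface, if the arm or the gripper's body presses on something with over 40 N, if the wrist force passes 120 N, or if a joint passes its speed limit or range.

ROBOT

A 6-joint arm with a two-finger parallel gripper is mounted at the origin on a cart in front of the work surface, level with it; the furniture and walls round the work are solid. World frame = base frame: x ahead of the robot, y to its left, z up, the work surface at z = 0. Lengths are in m, angles in rad, forces in N, time in s.
With the tool pointing down it reaches from about 0.3 to 0.775 m from the base axis. Payload 14.6 kg.
Tool frame: the origin (TCP) lies at the very end of the fingers, on their centre line; the grasp point (between the pads) lies 19 mm behind it; z points along the fingers, y is the line along which they close (so a half turn about z gives the same grasp; the last joint's range is limited). The gripper opens to 94 mm and grips with 3 to 60 N. Pads are 16 mm wide; open, the fingers measure 119 mm over their backs; the gripper's body (75 mm by 177 mm) begins 78 mm behind the grasp point.
Start: joints at [1.125, 0.3, 1.521, -0, 1.321, -0.067], TCP at [0.203, 0.511, 0.205] pointing down, gripper open.
Joint ranges: [-3.03, 3.03], [-0.79, 2.21], [0.23, 2.52], [-1.04, 4.18], [0, 3.07], [-2.55, 2.55]. Speed limits (rad/s): [2.22, 2.22, 2.57, 3.14, 3.14, 3.14].

INTERFACE

Orientations are given as [roll, pitch, yaw] about the fixed x, y, z axes, in that order (R = Rz(yaw) Ry(pitch) Rx(roll)).
In Python, from station import ctrl gives the robot as it stands.
- The arm moves only by the tool move_arm, never from a script. Its argument "targets" is a list of rows, each a list of 6 numbers: the shift along the tool's x, y, z in units of 1000 mm (1.0 is 1000 mm), then the turn, a rotation vector about the tool's x, y, z in units of 30 degrees (1.0 is 30 degrees). In form: [[tx, ty, tz, ax, ay, az], ...]. A call has exactly 5 rows; each row is the pose to reach, as a shift and turn from the pose commanded when the call began, along the tool's axes at that moment; what a row does not reach only later rows make up. A row lasts 1/12 s, in which the tool goes at most 41.7 mm and 7.16 degrees, less where a joint would pass 70% of its speed; a pose out of reach is approached as far as the arm can. A call with a number of a shift or a turn outside -1 to 1 is refused whole. A call with a gripper value outside its range is refused whole. "fingers" is the opening, from -1 (shut) to 1 (fully open), set as the call begins (left out, the last holds). The fingers move at their own pace and stop on an object; "grip_force" is the grip in N (left out, the last holds). Time passes only in rows, so rows that repeat a pose let the fingers close, or fill a call up. It gives the time, the measured TCP pose, the force and the opening at its end, in the units of the state.
- ctrl.get_obs(): the state, without advancing time (a new reading comes with each control period).
- ctrl.camera(name): name is "scene" or "top" or "wrist"; returns the picture (384x512x3 uint8, red, green, blue); there is no depth.
- ctrl.camera_info(name): a dict with "fx", "fy", "cx", "cy" (pixels), "k1" (the pictures are not rectified: a ray, as slopes to the right and down, at radius r is drawn at 1 + k1 r^2 times it, then the intrinsics apply), "rvec" (rotation vector, rad) and "tvec" (3), from world to camera coordinates, as OpenCV has them. Camera axes: x right, y down, z forward; pixel columns grow to the right and rows downward; lengths in m; the calibration is good to about 2 mm. A picture is of the moment at which its call begins: read the wrist's pose just before it. camera_info takes no time and is no camera call; for the wrist camera it gives the pose at the moment of the call.
- ctrl.hand_in(): hands the job in, once; it reports no verdict.
The state is a dict: "time_s": time; "qpos": joint angles; "joint_vel": joint speeds; "tau": joint torques, N m; "ee_pos": TCP position; "eef_rot": TCP orientation; "force": force on the tool from outside, world axes, zero at the start; "moment": the same for the moment, N m; "grip_width": finger opening in m.
Only numpy, scipy, OpenCV 4.12 (cv2) and the standard library are available. Lean on these libraries where they do the work, as an engineer would, in place of code of your own. Each camera call takes 0.05 s, during which the arm holds its last target. There are 200 camera calls.

## Working session

There is one attempt and no reset: what is moved stays moved. The work goes in short steps, Python scripts to look and compute and a tool call to move; the robot and the scene stay as the last step left them, time stands still between calls to the robot, and variables do not carry over. Pictures are saved under pics/ and viewed, on a budget of 10 in all, crops included, one or two more only if the job needs it, and the job is handed in when it is done.

Besides the shell and the picture viewer there is one more tool, called after "Request:" as name(argument=value, ...), one argument or row to a line, values as JSON. move_arm: Moves the arm, as the interface text tells. Shifts and turns lie within -1 to 1; 1 stands for 1000 mm of shift or 30 degrees of turn. Its arguments: {"type":"object","properties":{"targets":{"type":"array"},"fingers":{"type":"number"},"grip_force":{"type":"number"}},"required":["targets"]}

```bash
ls; mkdir -p pics; cat > h.py <<'E'
import numpy as np, cv2
from station import ctrl
from scipy.spatial.transform import Rotation as R
def cam(n):
    i=ctrl.camera_info(n); Rm=cv2.Rodrigues(np.array(i["rvec"],float))[0]; t=np.array(i["tvec"],float).ravel(); return i,Rm,t
def ray(i,Rm,t,u,v):
    d=np.array([(u-i["cx"])/i["fx"],(v-i["cy"])/i["fy"]]); s=d.copy()
    for _ in range(20): s=d/(1+i["k1"]*(s@s))
    w=Rm.T@np.array([s[0],s[1],1]); return -Rm.T@t, w
def onz(c,u,v,z):
    o,w=ray(*c,u,v); return o+w*(z-o[2])/w[2]
def proj(c,p):
    i,Rm,t=c; q=Rm@np.array(p,float)+t; s=q[:2]/q[2]; s=s*(1+i["k1"]*(s@s)); return np.array([s[0]*i["fx"]+i["cx"],s[1]*i["fy"]+i["cy"]])
def snap(n,f):
    c=cam(n); im=ctrl.camera(n); np.savez(f"pics/{f}.npz",im=im); cv2.imwrite(f"pics/{f}.png",im[:,:,::-1]); return c,im
E
python3 - <<'E'
from h import *
for n in("scene","top","wrist"):
    c,im=snap(n,n+"0"); print(n,c[0])
a=np.hstack([cv2.imread(f"pics/{n}0.png") for n in("scene","top")]); 
cv2.imwrite("pics/both.png",cv2.resize(a,(800,300),interpolation=cv2.INTER_AREA))
print(ctrl.get_obs())
E
```

```text
pics
scene {'fx': 483.39117076608017, 'fy': 483.39117076608017, 'cx': 255.81369767364245, 'cy': 188.1855423423473, 'k1': -0.06983206463598948, 'rvec': array([ 2.2354809 , -1.13922201,  0.39691623]), 'tvec': array([-0.23727347,  0.43671687,  0.80394986])}
top {'fx': 359.1417309032771, 'fy': 359.1417309032771, 'cx': 256.0754220142001, 'cy': 185.48437650569886, 'k1': -0.07919989101451315, 'rvec': array([ 2.11794024, -2.12089934,  0.14520569]), 'tvec': array([0.09597535, 0.53851945, 0.84703788])}
wrist {'fx': 344.6385894419967, 'fy': 344.6385894419967, 'cx': 255.7513497736697, 'cy': 196.67466510364267, 'k1': -0.06915678351887831, 'rvec': array([-2.39724953, -1.62634345, -0.23125278]), 'tvec': array([-0.54971341, -0.03024037,  0.39257043])}
{'time_s': 0.15, 'qpos': array([ 1.12539203e+00,  3.00375029e-01,  1.52141896e+00, -4.76531486e-06,
        1.32069797e+00, -6.65947123e-02]), 'joint_vel': array([-0.0009234 ,  0.00094356,  0.00047114, -0.00140184,  0.00024615,
        0.00087465]), 'tau': array([ 1.36437826e-03, -5.31970024e+01, -3.52817702e+01,  7.08022574e-02,
        2.36617058e-02, -6.81301731e-05]), 'ee_pos': array([0.20331596, 0.51083303, 0.20500761]), 'eef_rot': array([-3.14069504e+00, -5.52388105e-05,  2.76278423e+00]), 'force': array([ 0.19968333,  0.79380975, -0.93378938]), 'moment': array([-0.02047652,  0.04847659, -0.01432608]), 'grip_width': 0.0938222915121708}
```

View pics/top0.png

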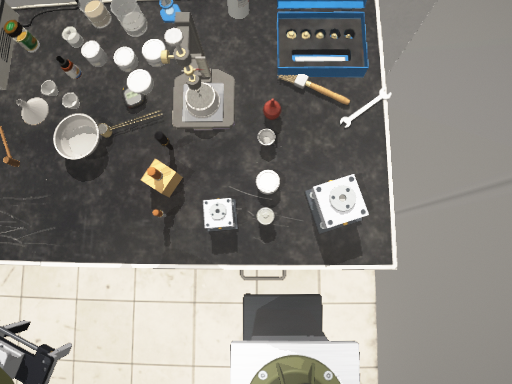

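View pics/scene0.png

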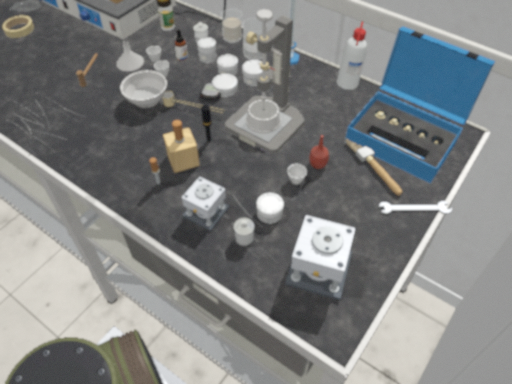

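Stand look-alikes: top (342,198), which is larger, and (219,213), which is smaller. Drift look-alikes: the wood-handled one in the block at (157,175), a small one at (156,212) and a black one at (165,140). The large stand and the wooden drift in its block fit the description. I'll confirm that in one enlarged crop and measure both.

```bash
python3 - <<'E'
from h import *
t=cv2.imread("pics/top0.png"); s=cv2.imread("pics/scene0.png")
f=lambda a,x,y,w,h:cv2.resize(a[y:y+h,x:x+w],(400,300),interpolation=cv2.INTER_CUBIC)
cv2.imwrite("pics/crop1.png",np.vstack([np.hstack([f(t,302,168,80,60),f(t,120,130,120,90)]),np.hstack([f(s,270,205,100,75),f(s,130,100,120,90)])]))
ct,cs=cam("top"),cam("scene")
print("camtop",-ct[1].T@ct[2],"scene",-cs[1].T@cs[2])
for n,uv,z in(("stand",(342,198),.115),("small",(219,213),.07),("rest",(158,178),.072),("handle",(153,172),.128),("sm drift",(156,212),.08)): print(n,onz(ct,*uv,z).round(4))
for n,uv,z in(("stand",(327,240),.115),("rest",(181,150),.072),("handle",(178,126),.128)): print(n,onz(cs,*uv,z).round(4))
E
```

```text
camtop [0.38926487 0.06754868 0.92768404] scene [ 0.00981308 -0.28949228  0.89969641]
stand [ 0.4974 -0.1026  0.115 ]
small [0.468  0.1836 0.07  ]
rest [0.5541 0.3361 0.072 ]
handle [0.5575 0.331  0.128 ]
sm drift [0.4694 0.3346 0.08  ]
stand [ 0.4945 -0.1029  0.115 ]
rest [0.5352 0.3133 0.072 ]
handle [0.5521 0.3285 0.128 ]
```

View pics/crop1.png

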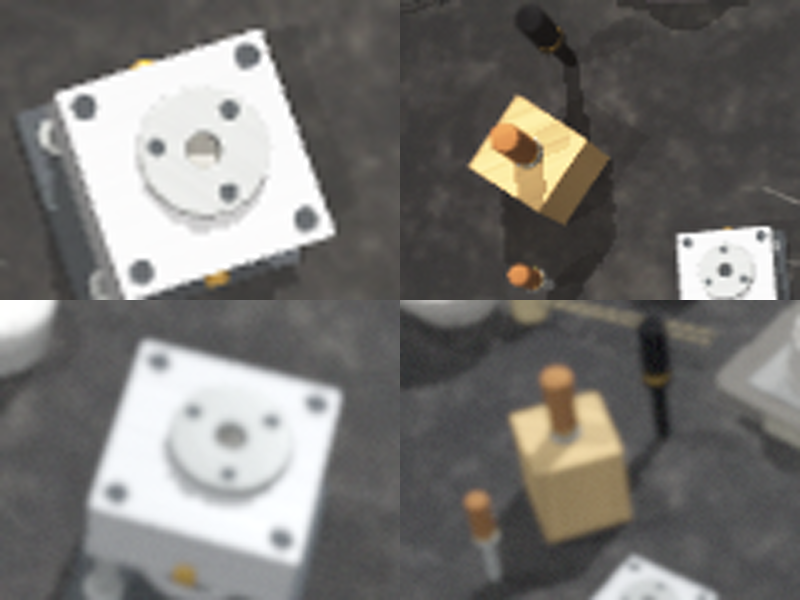

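The crop confirms the large stand and the wooden-handled drift standing in the block. The hole shows at top (342.6,197.6) and the head's centre near (341,201). Next I'll look at the stand with the wrist camera.

```bash
cat >> h.py <<'E'
def obs():
    o=ctrl.get_obs(); p=np.array(o["ee_pos"]); r=R.from_euler("xyz",o["eef_rot"]); return o,p,r
def delta(target,yaw=None):
    """shift in tool axes (units) and turn (units)"""
    o,p,r=obs(); s=r.inv().apply(np.array(target)-p)
    w=np.zeros(3)
    if yaw is not None: w=np.degrees((r.inv()*R.from_euler("xyz",[np.pi,0,yaw])).as_rotvec())/30
    print("t",round(o["time_s"],2),"p",p.round(4),"rot",np.round(o["eef_rot"],3),"F",np.round(o["force"],2),"M",np.round(o["moment"],3),"w",round(o["grip_width"],4)); print("shift",s.round(4),"turn",w.round(3))
E
python3 - <<'E'
from h import *
o,p,r=obs(); c=cam("wrist"); C=-c[1].T@c[2]
print("cam in tool",r.inv().apply(C-p),"axis",r.inv().apply(c[1].T@[0,0,1]), "xaxis",r.inv().apply(c[1].T@[1,0,0]))
delta([.43,-.103,.26],np.pi); delta([.556,.331,.26],np.pi)
E
```

```text
cam in tool [ 0.08104281  0.00018017 -0.17976039] axis [-2.80389487e-01 -3.91014586e-05  9.59886313e-01] xaxis [4.42054796e-05 9.99999998e-01 5.36482389e-05]
t 0.15 p [0.2033 0.5108 0.205 ] rot [-3.141 -0.     2.763] F [ 0.2   0.79 -0.93] M [-0.02   0.048 -0.014] w 0.0938
shift [-0.4376 -0.4865 -0.0546] turn [-0.002 -0.    -0.723]
t 0.15 p [0.2033 0.5108 0.205 ] rot [-3.141 -0.     2.763] F [ 0.2   0.79 -0.93] M [-0.02   0.048 -0.014] w 0.0938
shift [-0.3942 -0.0367 -0.055 ] turn [-0.002 -0.    -0.723]
```

Request:
move_arm(
  targets=[
    [-0.04,-0.004,-0.01,0,0,0],
    [-0.08,-0.008,-0.02,0,0,0],
    [-0.12,-0.012,-0.03,0,0,0],
    [-0.16,-0.016,-0.045,0,0,0],
    [-0.2,-0.02,-0.055,0,0,0],
  ],
  fingers=1,
)

```text
time_s: 0.57
ee_pos: [0.3823, 0.4178, 0.2612]
eef_rot: [3.141, 0.0, 2.763]
force: [0.4, 1.4, -0.0]
grip_width: 0.0939
```

Request:
move_arm(
  targets=[
    [-0.04,-0.003,0,0,0,-0.15],
    [-0.08,-0.006,0,0,0,-0.3],
    [-0.12,-0.01,0,0,0,-0.45],
    [-0.16,-0.014,0,0,0,-0.6],
    [-0.194,-0.017,0,0,0,-0.723],
  ],
)

```text
time_s: 0.98
ee_pos: [0.5569, 0.3295, 0.2598]
eef_rot: [-3.141, -0.0, -3.139]
force: [0.2, 1.0, 0.4]
grip_width: 0.0938
```

Request:
move_arm(
  targets=[
    [0,0,0,0,0,0],
    [0,0,0,0,0,0],
    [0,0,0,0,0,0],
    [0,0,0,0,0,0],
    [0,0,0,0,0,0],
  ],
)

```text
time_s: 1.4
ee_pos: [0.5541, 0.3322, 0.2606]
eef_rot: [3.141, 0.0, -3.141]
force: [-0.0, 0.5, -0.1]
grip_width: 0.0938
```

```bash
python3 - <<'E'
from h import *
delta([.556,.331,.26],np.pi)
c,im=snap("wrist","w1"); print(proj(c,[.556,.331,.128]))
E
```

```text
t 1.4 p [0.5541 0.3322 0.2606] rot [ 3.141  0.    -3.141] F [-0.05  0.49 -0.11] M [ 0.036 -0.031  0.025] w 0.0938
shift [-0.0019 -0.0012  0.0006] turn [0.    0.001 0.002]
[254.63896958 188.18897169]
```

View pics/w1.png

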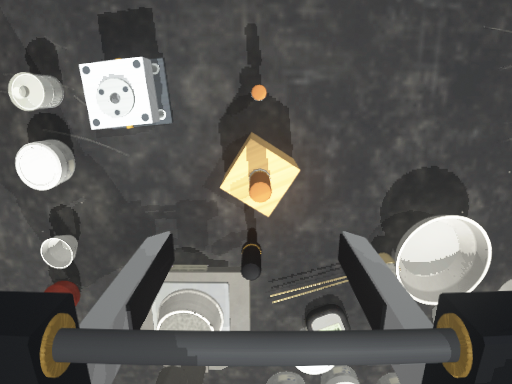

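The wrist view shows the drift's handle end at about (260,191) on the block. The small orange drift is at (259,92) and the black one at (251,255). I'll measure the handle end and the block's top by mask.

```bash
python3 - <<'E'
from h import *
im=np.load("pics/w1.npz")["im"]; c=cam("wrist")
hsv=cv2.cvtColor(im,cv2.COLOR_RGB2HSV)
print(hsv[191,260],hsv[175,260],hsv[180,240])
m=cv2.inRange(hsv,(5,120,60),(14,255,255)); m[:150]=0;m[230:]=0;m[:,:210]=0;m[:,310:]=0
ct=max(cv2.findContours(m,0,1)[0],key=cv2.contourArea); x,y,w,h=cv2.boundingRect(ct);print(x,y,w,h)
b=ct[:,0,1].max()
# end disc: lowest part of blob; use bottom-most point and width
wd=w; print("px diam",wd,"expected", c[0]["fx"]*.022/(-c[1].T@c[2]+0)[2:]*1)
u=x+(w-1)/2; v=b-(w-1)/2
print("handle top",u,v,onz(c,u,v,.128))
m2=cv2.inRange(hsv,(15,60,120),(30,255,255))|m; m2[:125]=0;m2[225:]=0;m2[:,:210]=0;m2[:,310:]=0
q=max(cv2.findContours(m2,0,1)[0],key=cv2.contourArea); q=cv2.approxPolyDP(q,.06*cv2.arcLength(q,True),True)[:,0]
P=np.array([onz(c,*k,.072) for k in q]); print(q.tolist(),P.round(4),P.mean(0), np.linalg.norm(P-np.roll(P,1,0),axis=1))
ctp=cam("top"); t=np.load("pics/top0.npz")["im"]; hs=cv2.cvtColor(t,cv2.COLOR_RGB2HSV)
E
```

```text
[ 16 138 242] [ 14 151 127] [ 25  78 251]
250 172 21 18
px diam 21 expected [17.22021066]
handle top 260.0 179.0 [0.54726337 0.3359257  0.128     ]
[[251, 133], [219, 187], [269, 216], [300, 169]] [[0.5105 0.3269 0.072 ]
 [0.5697 0.2914 0.072 ]
 [0.6036 0.347  0.072 ]
 [0.5493 0.3802 0.072 ]] [0.55827321 0.33637559 0.072     ] [0.06589328 0.06898591 0.06515999 0.06357842]
```

```bash
python3 - <<'E'
from h import *
im=np.load("pics/w1.npz")["im"]; c=cam("wrist")
hsv=cv2.cvtColor(im,cv2.COLOR_RGB2HSV)
m=cv2.inRange(hsv,(5,115,180),(19,255,255)); m[:150]=0;m[230:]=0;m[:,:210]=0;m[:,310:]=0
ct=max(cv2.findContours(m,0,1)[0],key=cv2.contourArea); print(cv2.boundingRect(ct)); (u,v),r=cv2.minEnclosingCircle(ct)
print(u,v,r,onz(c,u,v,.128)); u,v=cv2.fitEllipse(ct)[0]; P=onz(c,u,v,.128); print(u,v,P)
delta([.557,.336,.084],np.pi)
E
```

```text
(249, 182, 23, 20)
258.95159912109375 189.56451416015625 12.500371932983398 [0.55744416 0.33498515 0.128     ]
259.42181396484375 191.28640747070312 [0.55911984 0.33543286 0.128     ]
t 1.45 p [0.5542 0.3321 0.2606] rot [ 3.141  0.    -3.141] F [-0.27  0.35 -0.24] M [ 0.062  0.031 -0.019] w 0.0945
shift [-0.0028  0.0038  0.1766] turn [0.    0.001 0.002]
```

Request:
move_arm(
  targets=[
    [-0.004,0.0036,0.025,0,0,0],
    [-0.004,0.0036,0.05,0,0,0],
    [-0.004,0.0036,0.08,0,0,0],
    [-0.004,0.0036,0.1,0,0,0],
    [-0.004,0.0036,0.1,0,0,0],
  ],
)

```text
time_s: 1.87
ee_pos: [0.5569, 0.3346, 0.1558]
eef_rot: [-3.138, -0.006, -3.141]
force: [-1.3, -0.7, -0.4]
grip_width: 0.094
```

```bash
python3 - <<'E'
from h import *
delta([.5585,.3357,.084],np.pi)
c,im=snap("wrist","w2");hsv=cv2.cvtColor(im,cv2.COLOR_RGB2HSV)
p=proj(c,[.5585,.3357,.128]); print(p)
m=cv2.inRange(hsv,(5,115,150),(19,255,255)); x,y=p.astype(int); k=np.zeros_like(m);k[y-50:y+50,x-45:x+45]=255;m&=k
ct=max(cv2.findContours(m,0,1)[0],key=cv2.contourArea); print(cv2.boundingRect(ct)); u,v=cv2.fitEllipse(ct)[0]; print(u,v,onz(c,u,v,.128))
E
```

```text
t 1.87 p [0.5569 0.3346 0.1558] rot [-3.138 -0.006 -3.141] F [-1.33 -0.71 -0.41] M [ 0.06  -0.004  0.001] w 0.094
shift [-0.002   0.0013  0.0718] turn [-0.006 -0.011  0.001]
[257.75858332 229.63146542]
(242, 216, 34, 31)
257.9104309082031 230.69354248046875 [0.55923482 0.33579975 0.128     ]
```

Request:
move_arm(
  targets=[
    [-0.001,0.0,0.025,0,0,0],
    [-0.001,0.0,0.05,0,0,0],
    [-0.001,0.0,0.065,0,0,0],
    [-0.001,0.0,0.073,0,0,0],
    [-0.001,0.0,0.075,0,0,0],
  ],
)

```text
time_s: 2.33
ee_pos: [0.56, 0.3353, 0.0856]
eef_rot: [3.141, 0.0, -3.142]
force: [0.2, -0.9, -0.6]
grip_width: 0.0939
```

Request:
move_arm(
  targets=[
    [0,0,0,0,0,0],
    [0,0,0,0,0,0],
    [0,0,0,0,0,0],
    [0,0,0,0,0,0],
    [0,0,0,0,0,0],
  ],
  fingers=-1,
  grip_force=40,
)

```text
time_s: 2.75
ee_pos: [0.5602, 0.3351, 0.0859]
eef_rot: [3.141, 0.001, 3.141]
force: [0.3, -0.5, 0.3]
grip_width: 0.064
```

Request:
move_arm(
  targets=[
    [0,0,0,0,0,0],
    [0,0,0,0,0,0],
    [0,0,0,0,0,0],
    [0,0,0,0,0,0],
    [0,0,0,0,0,0],
  ],
)

```text
time_s: 3.17
ee_pos: [0.5599, 0.3349, 0.0852]
eef_rot: [-3.142, -0.0, 3.141]
force: [-0.3, 1.1, -0.7]
grip_width: 0.0307
```

```bash
python3 - <<'E'
from h import *
delta([.5585,.3357,.084],np.pi); print(ctrl.get_obs()["qpos"])
E
```

```text
t 3.17 p [0.5599 0.3349 0.0852] rot [-3.142 -0.     3.141] F [-0.34  1.12 -0.72] M [ 0.054 -0.011  0.045] w 0.0307
shift [0.0014 0.0008 0.0012] turn [-0.    -0.    -0.001]
[ 4.82964930e-01  6.36946612e-01  1.31995162e+00  2.46446093e-05
  1.18477585e+00 -1.08756501e+00]
```

Request:
move_arm(
  targets=[
    [0,0,0,0,0,0],
    [0,0,0,0,0,0],
    [0,0,0,0,0,0],
    [0,0,0,0,0,0],
    [0,0,0,0,0,0],
  ],
)

```text
time_s: 3.58
ee_pos: [0.5599, 0.3351, 0.0852]
eef_rot: [3.141, 0.0, 3.141]
force: [0.1, 1.0, -0.1]
grip_width: 0.0217
```

Request:
move_arm(
  targets=[
    [0,0,-0.003,0,0,0],
    [0,0,-0.01,0,0,0],
    [0,0,-0.02,0,0,0],
    [0,0,-0.035,0,0,0],
    [0,0,-0.05,0,0,0],
  ],
)

```text
time_s: 4.0
ee_pos: [0.5599, 0.3349, 0.1365]
eef_rot: [-3.141, -0.0, 3.141]
force: [0.5, -0.3, -2.5]
grip_width: 0.0214
```

Request:
move_arm(
  targets=[
    [0,0,-0.02,0,0,0],
    [0,0,-0.05,0,0,0],
    [0,0,-0.08,0,0,0],
    [0,0,-0.11,0,0,0],
    [0,0,-0.124,0,0,0],
  ],
)

```text
time_s: 4.42
ee_pos: [0.5604, 0.3352, 0.2648]
eef_rot: [3.139, 0.005, 3.141]
force: [-0.9, 0.3, -2.8]
grip_width: 0.0214
```

Request:
move_arm(
  targets=[
    [0,0,0,0,0,0],
    [0,0,0,0,0,0],
    [0,0,0,0,0,0],
    [0,0,0,0,0,0],
    [0,0,0,0,0,0],
  ],
)

```text
time_s: 4.83
ee_pos: [0.5596, 0.3348, 0.2579]
eef_rot: [-3.141, -0.002, 3.141]
force: [0.5, -0.0, -2.1]
grip_width: 0.0217
```

```bash
python3 - <<'E'
from h import *
delta([.48,-.103,.26],np.pi)
c,im=snap("wrist","w3"); o,p,r=obs()
for d in (.0735,.0,.03): print(d,proj(c,p+r.apply([0,0,d])))
E
```

```text
t 4.83 p [0.5596 0.3348 0.2579] rot [-3.141e+00 -2.000e-03  3.141e+00] F [ 0.48 -0.01 -2.13] M [ 0.053  0.055 -0.041] w 0.0217
shift [ 0.0795 -0.4378 -0.0016] turn [-0.002 -0.004 -0.   ]
0.0735 [256.04726157 205.70564583]
0.0 [256.0973609  245.27608317]
0.03 [256.07318694 226.13105996]
```

View pics/w3.png

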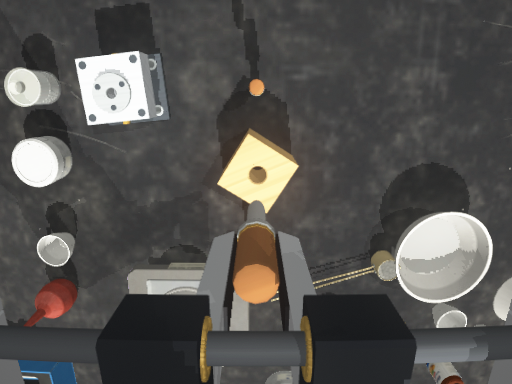

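The drift is lifted (about 2 N of weight). Its tip at (257,206) is where I predicted, and the rest's hole is visible at (258,174). I'll carry the drift over near the stand.

Request:
move_arm(
  targets=[
    [0.004,-0.03,0,0,0,0],
    [0.008,-0.065,0,0,0,0],
    [0.012,-0.1,0,0,0,0],
    [0.016,-0.135,0,0,0,0],
    [0.02,-0.17,0,0,0,0],
  ],
)

```text
time_s: 5.3
ee_pos: [0.5392, 0.1635, 0.2588]
eef_rot: [-3.141, -0.001, -3.142]
force: [1.5, -0.0, -1.5]
grip_width: 0.0215
```

Request:
move_arm(
  targets=[
    [0.006,-0.035,0,0,0,0],
    [0.012,-0.07,0,0,0,0],
    [0.018,-0.105,0,0,0,0],
    [0.024,-0.14,0,0,0,0],
    [0.03,-0.175,0,0,0,0],
  ],
)

```text
time_s: 5.72
ee_pos: [0.5091, -0.0116, 0.259]
eef_rot: [3.142, -0.0, 3.142]
force: [1.4, -0.0, -2.2]
grip_width: 0.0215
```

Request:
move_arm(
  targets=[
    [0,-0.035,0,0,0,0],
    [0,-0.065,0,0,0,0],
    [0,-0.085,0,0,0,0],
    [0,-0.094,0,0,0,0],
    [0,-0.095,0,0,0,0],
  ],
)

```text
time_s: 6.13
ee_pos: [0.5096, -0.1062, 0.2588]
eef_rot: [3.142, -0.001, 3.139]
force: [-0.1, 0.4, -2.1]
grip_width: 0.0212
```

Request:
move_arm(
  targets=[
    [0,0,0,0,0,0],
    [0,0,0,0,0,0],
    [0,0,0,0,0,0],
    [0,0,0,0,0,0],
    [0,0,0,0,0,0],
  ],
)

```text
time_s: 6.55
ee_pos: [0.5099, -0.1043, 0.2593]
eef_rot: [3.142, 0.0, -3.141]
force: [0.7, -1.4, -1.6]
grip_width: 0.0214
```

```bash
python3 - <<'E'
from h import *
delta([.51,-.105,.26],np.pi)
c,im=snap("wrist","w4"); o,p,r=obs()
print("tip pred",proj(c,p+r.apply([0,0,.0735])),"stand pred",proj(c,[.4966,-.1026,.115]))
x,y=proj(c,[.4966,-.1026,.115]).astype(int); a=im[y-60:y+60,x-80:x+80,::-1]
cv2.imwrite("pics/w4c.png",cv2.resize(a,(800,600),interpolation=cv2.INTER_CUBIC)); print("crop origin",x-80,y-60)
np.savez("w4cam.npz",rvec=c[0]["rvec"],tvec=c[0]["tvec"],p=p,rot=r.as_matrix())
E
```

```text
t 6.55 p [ 0.5099 -0.1043  0.2593] rot [ 3.142  0.    -3.141] F [ 0.69 -1.39 -1.63] M [ 0.048 -0.031 -0.046] w 0.0214
shift [-0.0001 -0.0007 -0.0007] turn [0.    0.    0.002]
tip pred [255.73511386 205.44648643] stand pred [257.76039772 169.70782755]
crop origin 177 109
```

View pics/w4c.png

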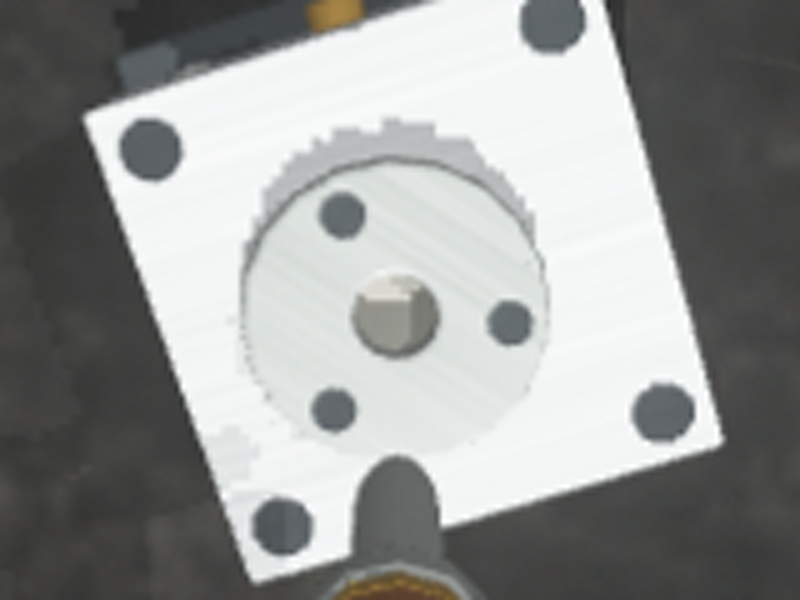

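The wrist crop shows the guide ring's hole at about (396,315) in the crop and the drift's tip beside it at about (397,490). I'll compute positions and check the 6 mm offset.

```bash
python3 - <<'E'
from h import *
d=np.load("w4cam.npz"); i=ctrl.camera_info("wrist"); c=(i,cv2.Rodrigues(d["rvec"])[0],d["tvec"])
f=lambda u,v:(177+(u+.5)/5-.5,109+(v+.5)/5-.5)
H=onz(c,*f(396,315),.115); B=np.array([onz(c,*f(*k),.107) for k in((150,150),(553,22),(663,412),(282,526))])
print("hole",H,"head ctr",B.mean(0),"sides",np.linalg.norm(B-np.roll(B,1,0),axis=1),"off",(H-B.mean(0))[:2]*1e3)
im=np.load("pics/w4.npz")["im"]; g=cv2.cvtColor(im,cv2.COLOR_RGB2GRAY)
for v in (205,208,212,216): print(v,g[v,240:275])
tip=d["p"]+d["rot"]@[0,0,.0735]
for uv in ((397,490),): print("tip seen",onz(c,*f(*uv),tip[2]),"kin",tip)
# rest hole from w3 (pose of w3: TCP .5596 .3348 .2579); shift of camera relative to w4
im3=np.load("pics/w3.npz")["im"]; g3=cv2.cvtColor(im3,cv2.COLOR_RGB2GRAY)
m=(g3<150).astype(np.uint8)*255; k=np.zeros_like(m);k[160:190,243:273]=255;m&=k
ct=max(cv2.findContours(m,0,1)[0],key=cv2.contourArea); u,v=cv2.fitEllipse(ct)[0]
P=onz(c,u,v,.072)+[.5596-d["p"][0],.3348-d["p"][1],0]; print("rest hole",cv2.boundingRect(ct),u,v,P)
E
```

```text
hole [ 0.49845197 -0.10447624  0.115     ] head ctr [ 0.4938865  -0.10134707  0.107     ] sides [0.07991718 0.08042644 0.07978482 0.0803474 ] off [ 4.56546845 -3.12917219]
205 [243 243 244 245 245 245 244 244 232 149  94  93  96  97  98 100 102 103
 103 104 104 103 104 186 239 245 245 245 245 245 245 245 245 245 244]
208 [243 243 243 244 245 246 246 235 146  91  92  94  94  98  99 100 102 102
 104 104 104 105 104 104 177 238 244 244 244 245 244 244 244 244 244]
212 [238 245 245 245 246 245 245 183 102  91  92  94  95  97  99 100 102 101
 102 102 104 104 103 103 102 233 245 244 244 244 244 213 193 153 110]
216 [239 244 244 244 244 244 233 143  89  90  90  93  95  97  98  99 101 102
 102 102 103 103 104 103 103  85  73  70  71  71  71  72  74  73  73]
tip seen [ 0.51082268 -0.10430806  0.18576142] kin [ 0.50988809 -0.1045133   0.18576142]
rest hole (250, 166, 16, 17) 257.4029541015625 174.27285766601562 [0.56037707 0.33658962 0.072     ]
```

Request:
move_arm(
  targets=[
    [0.006,0,0.015,0,0,0],
    [0.012,0,0.03,0,0,0],
    [0.012,0,0.045,0,0,0],
    [0.012,0,0.06,0,0,0],
    [0.012,0,0.062,0,0,0],
  ],
)

```text
time_s: 7.02
ee_pos: [0.4969, -0.1046, 0.195]
eef_rot: [3.141, -0.003, 3.142]
force: [-0.2, 0.0, -2.5]
grip_width: 0.0215
```

Request:
move_arm(
  targets=[
    [0,0,0,0,0,0],
    [0,0,0,0,0,0],
    [0,0,0,0,0,0],
    [0,0,0,0,0,0],
    [0,0,0,0,0,0],
  ],
)

```text
time_s: 7.43
ee_pos: [0.498, -0.1051, 0.1978]
eef_rot: [-3.141, 0.001, 3.141]
force: [-0.1, -1.0, -1.8]
grip_width: 0.0215
```

```bash
python3 - <<'E'
from h import *
delta([.4978,-.1047,.1885],np.pi)
c,im=snap("wrist","w5"); o,p,r=obs()
x,y=proj(c,[.498,-.104,.115]).astype(int); print("hole",proj(c,[.4984,-.1045,.115]),"tip",proj(c,p+r.apply([0,0,.0735])))
a=im[y-60:y+60,x-80:x+80,::-1]
cv2.imwrite("pics/w5c.png",cv2.resize(a,(800,600),interpolation=cv2.INTER_CUBIC)); print("crop origin",x-80,y-60)
E
```

```text
t 7.43 p [ 0.498  -0.1051  0.1978] rot [-3.141e+00  1.000e-03  3.141e+00] F [-0.06 -1.01 -1.8 ] M [ 0.092 -0.006  0.025] w 0.0215
shift [0.0003 0.0004 0.0093] turn [-0.     0.002 -0.   ]
hole [256.69176415 202.26581853] tip [255.99434885 205.32528852]
crop origin 177 141
```

View pics/w5c.png

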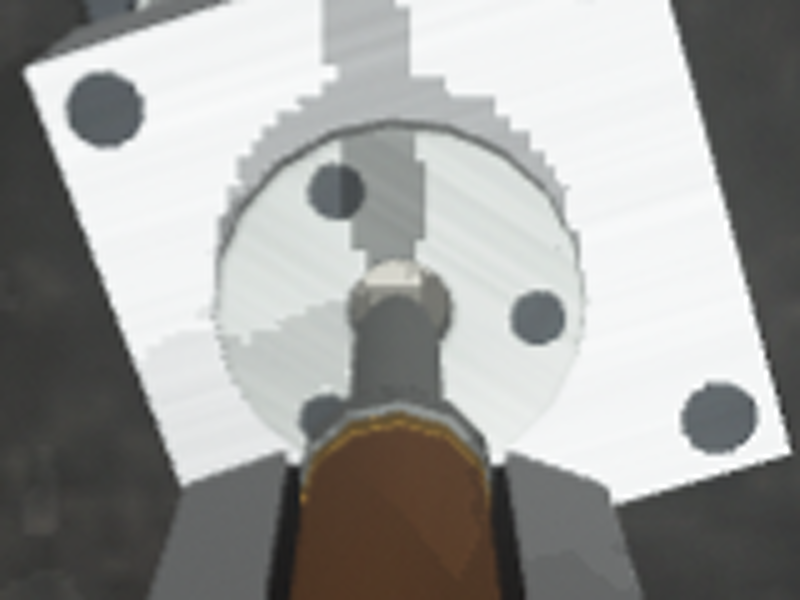

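The tip is over the hole: projected down to ring level it lands at (398,312) in the crop, with the hole at (400,309). I'll feel in gently.

Request:
move_arm(
  targets=[
    [0,0.0003,0.003,0,0,0],
    [0,0.0003,0.006,0,0,0],
    [0,0.0003,0.009,0,0,0],
    [0,0.0003,0.012,0,0,0],
    [0,0.0003,0.014,0,0,0],
  ],
)

```text
time_s: 7.9
ee_pos: [0.4977, -0.1047, 0.1826]
eef_rot: [3.141, -0.001, 3.141]
force: [0.0, -0.5, -1.9]
grip_width: 0.0214
```

Request:
move_arm(
  targets=[
    [0,0,0.001,0,0,0],
    [0,0,0.002,0,0,0],
    [0,0,0.003,0,0,0],
    [0,0,0.004,0,0,0],
    [0,0,0.005,0,0,0],
  ],
)

```text
time_s: 8.32
ee_pos: [0.4979, -0.1047, 0.1782]
eef_rot: [-3.142, 0.0, 3.141]
force: [-0.1, 0.0, -2.2]
grip_width: 0.0213
```

The nose is 10 mm into the hole with no contact force. I'll press slowly.

Request:
move_arm(
  targets=[
    [0,0,0.001,0,0,0],
    [0,0,0.002,0,0,0],
    [0,0,0.003,0,0,0],
    [0,0,0.004,0,0,0],
    [0,0,0.005,0,0,0],
  ],
)

```text
time_s: 8.73
ee_pos: [0.4987, -0.1051, 0.1745]
eef_rot: [-3.14, 0.003, 3.141]
force: [-0.2, -1.0, 9.4]
grip_width: 0.0218
```

Request:
move_arm(
  targets=[
    [0,0,0.001,0,0,0],
    [0,0,0.002,0,0,0],
    [0,0,0.003,0,0,0],
    [0,0,0.004,0,0,0],
    [0,0,0.005,0,0,0],
  ],
)

```text
time_s: 9.15
ee_pos: [0.4988, -0.1051, 0.1696]
eef_rot: [-3.14, 0.003, 3.141]
force: [-0.8, -1.1, 10.9]
grip_width: 0.021
```

Request:
move_arm(
  targets=[
    [0,0,0.001,0,0,0],
    [0,0,0.002,0,0,0],
    [0,0,0.003,0,0,0],
    [0,0,0.004,0,0,0],
    [0,0,0.005,0,0,0],
  ],
)

```text
time_s: 9.57
ee_pos: [0.4988, -0.1051, 0.1647]
eef_rot: [-3.14, 0.003, 3.141]
force: [0.0, -0.8, 9.5]
grip_width: 0.0214
```

Request:
move_arm(
  targets=[
    [0,0,0.001,0,0,0],
    [0,0,0.002,0,0,0],
    [0,0,0.003,0,0,0],
    [0,0,0.004,0,0,0],
    [0,0,0.005,0,0,0],
  ],
)

```text
time_s: 9.98
ee_pos: [0.4988, -0.1052, 0.1598]
eef_rot: [-3.14, 0.003, 3.141]
force: [-0.4, -1.3, 10.4]
grip_width: 0.0215
```

Request:
move_arm(
  targets=[
    [0,0,0.001,0,0,0],
    [0,0,0.002,0,0,0],
    [0,0,0.003,0,0,0],
    [0,0,0.004,0,0,0],
    [0,0,0.005,0,0,0],
  ],
)

```text
time_s: 10.4
ee_pos: [0.4988, -0.1053, 0.1547]
eef_rot: [-3.14, 0.003, 3.141]
force: [0.4, -2.0, 11.7]
grip_width: 0.0213
```

Request:
move_arm(
  targets=[
    [0,0,0.001,0,0,0],
    [0,0,0.002,0,0,0],
    [0,0,0.003,0,0,0],
    [0,0,0.004,0,0,0],
    [0,0,0.005,0,0,0],
  ],
)

```text
time_s: 10.82
ee_pos: [0.4988, -0.1054, 0.1497]
eef_rot: [-3.14, 0.003, 3.141]
force: [-1.1, -3.5, 11.8]
grip_width: 0.0214
```

```bash
python3 - <<'E'
from h import *
delta([.4978,-.1047,.138],np.pi)
E
```

```text
t 10.82 p [ 0.4988 -0.1054  0.1497] rot [-3.140e+00  3.000e-03  3.141e+00] F [-1.13 -3.51 11.78] M [-0.64   0.223 -0.02 ] w 0.0214
shift [0.001  0.0007 0.0117] turn [-0.003  0.006 -0.   ]
```

Request:
move_arm(
  targets=[
    [0,-0.0007,0.001,0,0,0],
    [0,-0.0007,0.002,0,0,0],
    [0,-0.0007,0.003,0,0,0],
    [0,-0.0007,0.004,0,0,0],
    [0,-0.0007,0.005,0,0,0],
  ],
)

```text
time_s: 11.23
ee_pos: [0.4988, -0.1059, 0.1446]
eef_rot: [-3.14, 0.003, 3.141]
force: [-0.2, -1.6, 7.3]
grip_width: 0.0213
```

Request:
move_arm(
  targets=[
    [0,0,0.001,0,0,0],
    [0,0,0.002,0,0,0],
    [0,0,0.003,0,0,0],
    [0,0,0.004,0,0,0],
    [0,0,0.004,0,0,0],
  ],
)

```text
time_s: 11.65
ee_pos: [0.4976, -0.1053, 0.1387]
eef_rot: [3.141, -0.001, 3.141]
force: [-0.7, -0.0, -2.4]
grip_width: 0.0214
```

The resistance is gone at about 49 mm down. I'll go a little further, then check the cup from the scene camera.

Request:
move_arm(
  targets=[
    [0,0,0.001,0,0,0],
    [0,0,0.002,0,0,0],
    [0,0,0.003,0,0,0],
    [0,0,0.0035,0,0,0],
    [0,0,0.0035,0,0,0],
  ],
)

```text
time_s: 12.07
ee_pos: [0.4978, -0.1054, 0.1355]
eef_rot: [3.142, -0.0, 3.141]
force: [-0.4, 0.2, -1.6]
grip_width: 0.0213
```

Request:
move_arm(
  targets=[
    [0,0,-0.01,0,0,0],
    [0,0,-0.02,0,0,0],
    [0,0,-0.03,0,0,0],
    [0,0,-0.04,0,0,0],
    [0,0,-0.05,0,0,0],
  ],
)

```text
time_s: 12.48
ee_pos: [0.4979, -0.1055, 0.1873]
eef_rot: [-3.141, 0.001, 3.141]
force: [0.0, -0.6, -1.5]
grip_width: 0.0213
```

Request:
move_arm(
  targets=[
    [0,0,-0.02,0,0,0],
    [0,0,-0.04,0,0,0],
    [0,0,-0.06,0,0,0],
    [0,0,-0.07,0,0,0],
    [-0.012,0,-0.074,0,0,0],
  ],
)

```text
time_s: 12.9
ee_pos: [0.5095, -0.1056, 0.2624]
eef_rot: [-3.141, 0.003, 3.141]
force: [0.3, -0.6, -1.7]
grip_width: 0.0214
```

Request:
move_arm(
  targets=[
    [0,0,0,0,0,0],
    [0,0,0,0,0,0],
    [0,0,0,0,0,0],
    [0,0,0,0,0,0],
    [0,0,0,0,0,0],
  ],
)

```text
time_s: 13.32
ee_pos: [0.5095, -0.1054, 0.2593]
eef_rot: [3.141, -0.001, 3.141]
force: [0.6, -0.4, -2.5]
grip_width: 0.0216
```

```bash
python3 - <<'E'
from h import *
delta([.5099,-.1043,.26],np.pi)
c,im=snap("wrist","w6"); cs,ims=snap("scene","s6"); o,p,r=obs()
x,y=proj(c,[.4984,-.1045,.115]).astype(int); print("tip pred",proj(c,p+r.apply([0,0,.0735])),"org",x-40,y-30)
a=cv2.resize(im[y-30:y+70,x-50:x+50,::-1],(600,600),interpolation=cv2.INTER_CUBIC)
print(proj(cs,[.494,-.1015,.03]))
b=cv2.resize(ims[205:305,280:350,::-1],(420,600),interpolation=cv2.INTER_CUBIC)[:,:200+220]
cv2.imwrite("pics/w6c.png",cv2.resize(np.hstack([a,b]),(800,470)))
E
```

```text
t 13.32 p [ 0.5095 -0.1054  0.2593] rot [ 3.141e+00 -1.000e-03  3.141e+00] F [ 0.57 -0.4  -2.53] M [-0.03  -0.024  0.011] w 0.0216
shift [-0.0004  0.0011 -0.0007] turn [ 0.    -0.001 -0.001]
tip pred [255.95129165 205.76297465] org 216 142
[321.5874952  262.17562397]
```

View pics/w6c.png

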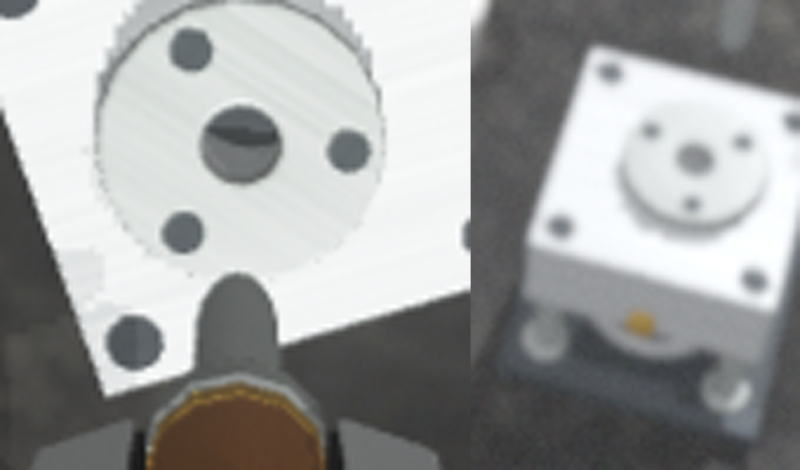

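The hole now shows dark and deep, so the core has dropped, and the stand's surroundings are clear. The tip's edge at (256.4,200.1) matches the earlier one at (256.4,200.4), so the drift hasn't slipped in the grip. I'll take it back to the rest.

Request:
move_arm(
  targets=[
    [0,0.03,0,0,0,0],
    [-0.006,0.065,0,0,0,0],
    [-0.012,0.1,0,0,0,0],
    [-0.018,0.135,0,0,0,0],
    [-0.024,0.17,0,0,0,0],
  ],
)

```text
time_s: 13.83
ee_pos: [0.5338, 0.0662, 0.2598]
eef_rot: [-3.142, 0.0, 3.141]
force: [1.3, -1.1, -1.9]
grip_width: 0.0213
```

Request:
move_arm(
  targets=[
    [-0.006,0.035,0,0,0,0],
    [-0.012,0.07,0,0,0,0],
    [-0.018,0.105,0,0,0,0],
    [-0.022,0.14,0,0,0,0],
    [-0.026,0.175,0,0,0,0],
  ],
)

```text
time_s: 14.25
ee_pos: [0.5598, 0.2413, 0.2596]
eef_rot: [-3.141, -0.0, 3.141]
force: [0.0, -0.7, -2.0]
grip_width: 0.0215
```

Request:
move_arm(
  targets=[
    [0,0.035,0,0,0,0],
    [0,0.065,0,0,0,0],
    [0,0.085,0,0,0,0],
    [0,0.096,0,0,0,0],
    [0,0.096,0,0,0,0],
  ],
)

```text
time_s: 14.67
ee_pos: [0.5595, 0.3371, 0.259]
eef_rot: [-3.141, -0.001, -3.14]
force: [0.1, -0.5, -3.5]
grip_width: 0.0214
```

Request:
move_arm(
  targets=[
    [0,0,0.02,0,0,0],
    [0,0,0.04,0,0,0],
    [0,0,0.06,0,0,0],
    [0,0,0.07,0,0,0],
    [0,0,0.075,0,0,0],
  ],
)

```text
time_s: 15.08
ee_pos: [0.5598, 0.3341, 0.1833]
eef_rot: [-3.14, -0.002, 3.14]
force: [0.0, 0.2, -1.2]
grip_width: 0.0212
```

Request:
move_arm(
  targets=[
    [0,0,0,0,0,0],
    [0,0,0,0,0,0],
    [0,0,0,0,0,0],
    [0,0,0,0,0,0],
    [0,0,0,0,0,0],
  ],
)

```text
time_s: 15.5
ee_pos: [0.5601, 0.3357, 0.1855]
eef_rot: [3.141, 0.001, 3.141]
force: [-0.5, -1.1, -1.8]
grip_width: 0.0214
```

```bash
python3 - <<'E'
from h import *
delta([.5597,.3357,.0855],np.pi)
c,im=snap("wrist","w7"); o,p,r=obs(); tip=p+r.apply([0,0,.0735])
P=np.array([.5604,.3366,.072]); x,y=proj(c,P).astype(int); print("hole",proj(c,P),"tip",tip,proj(c,tip),proj(c,[*tip[:2],.072]),"org",x-60,y-45)
cv2.imwrite("pics/w7c.png",cv2.resize(im[y-45:y+45,x-60:x+60,::-1],(800,600),interpolation=cv2.INTER_CUBIC))
E
```

```text
t 15.5 p [0.5601 0.3357 0.1855] rot [3.141e+00 1.000e-03 3.141e+00] F [-0.48 -1.12 -1.83] M [ 0.05   0.032 -0.005] w 0.0214
shift [ 0.0005 -0.      0.1   ] turn [ 0.001  0.002 -0.   ]
hole [256.95344662 191.83304369] tip [0.56013263 0.33569116 0.11178997] [255.96512995 205.3078424 ] [255.92389761 191.54136801] org 196 146
```

View pics/w7c.png

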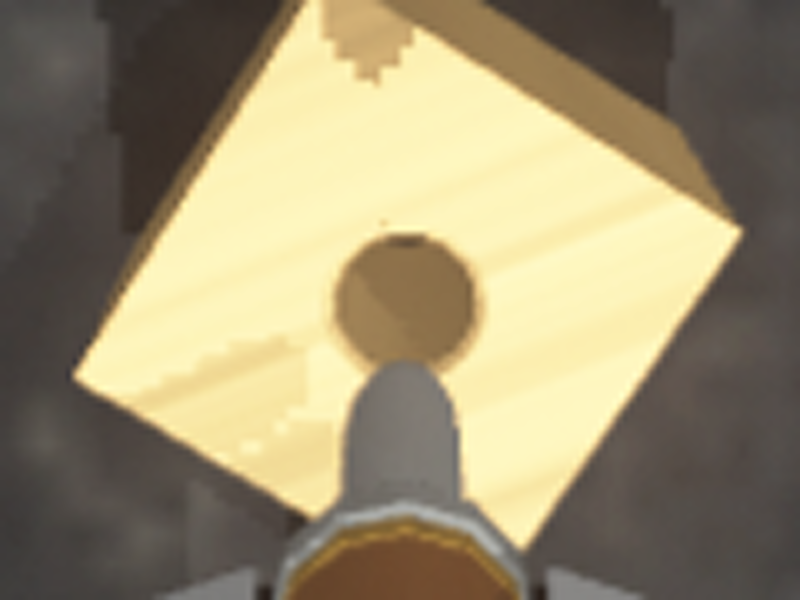

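The rest's hole is at (405,303) in the crop, and the tip projects to about (402,313), so it's about 1 mm off along x. I'll correct that and lower.

Request:
move_arm(
  targets=[
    [0.001,0.0003,0.01,0,0,0],
    [0.001,0.0003,0.02,0,0,0],
    [0.001,0.0003,0.03,0,0,0],
    [0.001,0.0003,0.04,0,0,0],
    [0.001,0.0003,0.046,0,0,0],
  ],
)

```text
time_s: 15.97
ee_pos: [0.5584, 0.3356, 0.1364]
eef_rot: [-3.14, -0.002, 3.141]
force: [0.7, 0.4, -2.5]
grip_width: 0.0216
```

Request:
move_arm(
  targets=[
    [0,0,0.008,0,0,0],
    [0,0,0.018,0,0,0],
    [0,0,0.028,0,0,0],
    [0,0,0.036,0,0,0],
    [0,0,0.042,0,0,0],
  ],
)

```text
time_s: 16.38
ee_pos: [0.5587, 0.3357, 0.0954]
eef_rot: [-3.141, -0.001, 3.141]
force: [-0.5, -0.1, -2.6]
grip_width: 0.0214
```

Request:
move_arm(
  targets=[
    [0,0,0.003,0,0,0],
    [0,0,0.006,0,0,0],
    [0,0,0.008,0,0,0],
    [0,0,0.009,0,0,0],
    [0,0,0.01,0,0,0],
  ],
)

```text
time_s: 16.8
ee_pos: [0.5591, 0.3359, 0.087]
eef_rot: [3.141, 0.0, 3.141]
force: [0.0, 1.1, -1.3]
grip_width: 0.0215
```

```bash
python3 - <<'E'
from h import *
delta([.5597,.3357,.0855],np.pi)
E
```

```text
t 16.8 p [0.5591 0.3359 0.087 ] rot [3.141 0.    3.141] F [ 0.02  1.13 -1.26] M [0.059 0.03  0.008] w 0.0215
shift [-0.0006 -0.0002  0.0015] turn [ 0.     0.001 -0.   ]
```

Request:
move_arm(
  targets=[
    [0,0,0.0004,0,0,0],
    [0,0,0.0008,0,0,0],
    [0,0,0.0012,0,0,0],
    [0,0,0.0015,0,0,0],
    [0,0,0.0015,0,0,0],
  ],
)

```text
time_s: 17.22
ee_pos: [0.559, 0.3359, 0.0853]
eef_rot: [3.142, 0.0, 3.141]
force: [1.3, -0.7, -1.4]
grip_width: 0.0214
```

Request:
move_arm(
  targets=[
    [0,0,0.0003,0,0,0],
    [0,0,0.0006,0,0,0],
    [0,0,0.0008,0,0,0],
    [0,0,0.0008,0,0,0],
    [0,0,0.0008,0,0,0],
  ],
)

```text
time_s: 17.63
ee_pos: [0.559, 0.3359, 0.0852]
eef_rot: [3.141, 0.001, 3.141]
force: [-2.9, -2.3, 5.8]
grip_width: 0.0218
```

The collar is seated with light contact of about 7 N. I'll release slowly and then rise.

Request:
move_arm(
  targets=[
    [0,0,-0.0003,0,0,0],
    [0,0,-0.0003,0,0,0],
    [0,0,-0.0003,0,0,0],
    [0,0,-0.0003,0,0,0],
    [0,0,-0.0003,0,0,0],
  ],
  fingers=0.3,
)

```text
time_s: 18.05
ee_pos: [0.5589, 0.3359, 0.0846]
eef_rot: [-3.142, -0.0, 3.141]
force: [-0.6, 0.5, -1.2]
grip_width: 0.0512
```

Request:
move_arm(
  targets=[
    [0,0,0,0,0,0],
    [0,0,0,0,0,0],
    [0,0,0,0,0,0],
    [0,0,0,0,0,0],
    [0,0,0,0,0,0],
  ],
)

```text
time_s: 18.47
ee_pos: [0.5589, 0.3359, 0.0847]
eef_rot: [3.142, 0.0, 3.141]
force: [-0.9, -0.1, 0.1]
grip_width: 0.0608
```

Request:
move_arm(
  targets=[
    [0,0,-0.01,0,0,0],
    [0,0,-0.025,0,0,0],
    [0,0,-0.045,0,0,0],
    [0,0,-0.07,0,0,0],
    [0,0,-0.1,0,0,0],
  ],
)

```text
time_s: 18.88
ee_pos: [0.5584, 0.3356, 0.1855]
eef_rot: [-3.141, -0.001, 3.141]
force: [0.4, 0.5, 0.5]
grip_width: 0.0608
```

Request:
move_arm(
  targets=[
    [0,0,-0.03,0,0,0],
    [0,0,-0.06,0,0,0],
    [0,0,-0.074,0,0,0],
    [0,0,-0.074,0,0,0],
    [0,0,-0.074,0,0,0],
  ],
)

```text
time_s: 19.3
ee_pos: [0.5589, 0.3359, 0.2592]
eef_rot: [3.141, 0.001, 3.141]
force: [-0.4, -0.1, -1.1]
grip_width: 0.061
```

Request:
move_arm(
  targets=[
    [0.04,0,0,0,0,0],
    [0.08,0,0,0,0,0],
    [0.12,0,0,0,0,0],
    [0.15,0,0,0,0,0],
    [0.15,0,0,0,0,0],
  ],
)

```text
time_s: 19.72
ee_pos: [0.4046, 0.3359, 0.2579]
eef_rot: [-3.141, -0.002, -3.139]
force: [0.9, 0.6, 0.6]
grip_width: 0.0611
```

```bash
python3 - <<'E'
from h import *
delta([.5597,.3357,.0855],np.pi)
cs,s=snap("scene","s8"); ct,t=snap("top","t8")
a=cv2.resize(s[70:310,130:370,::-1],(600,600),interpolation=cv2.INTER_CUBIC)
b=cv2.resize(t[130:210,130:190,::-1],(200,267),interpolation=cv2.INTER_CUBIC)
b0=cv2.resize(np.load("pics/top0.npz")["im"][130:210,130:190,::-1],(200,267),interpolation=cv2.INTER_CUBIC)
o=np.zeros((600,800,3),np.uint8); o[:,:600]=a;o[:267,600:]=b;o[300:567,600:]=b0; cv2.imwrite("pics/fin.png",o)
d=cv2.absdiff(s,np.load("pics/scene0.npz")["im"]).max(2); k=cv2.connectedComponentsWithStats(cv2.medianBlur(((d>40)*255).astype(np.uint8),3))[2][1:]; print(k[k[:,4]>6])
d=cv2.absdiff(t,np.load("pics/top0.npz")["im"]).max(2); k=cv2.connectedComponentsWithStats(cv2.medianBlur(((d>40)*255).astype(np.uint8),3))[2][1:]; print(k[k[:,4]>6])
E
```

```text
t 19.72 p [0.4046 0.3359 0.2579] rot [-3.141e+00 -2.000e-03 -3.139e+00] F [0.93 0.63 0.56] M [ 0.045 -0.009  0.004] w 0.0611
shift [-0.1554 -0.0004  0.1722] turn [-0.001 -0.004  0.004]
[[   0    0   52   65 1161]
 [  45    0   74   75 1905]
 [  82    0   37   14  294]
 [  27   17    4    9   23]
 [  11   24   11    8   37]
 [ 116   60   31   38  639]
 [  89   74    8    6   24]
 [ 141   79    5    7   27]
 [  94   83   14   28  178]
 [  88   84   10   28   72]
 [ 114   92   19   36  367]
 [   7   98   10    5   23]
 [  35  100   11   16   65]
 [   0  102    5    4   10]
 [  19  103   11    8   42]
 [   0  110   37  121 2983]
 [  33  112    7    6   20]
 [  34  120    5    5   21]
 [  98  330   55   32 1096]
 [   0  345   23   39  461]
 [ 152  361   17   23  235]
 [  19  377    3    3    8]]
[[    0   176   192   208 20990]
 [  340   196     5     6    20]
 [   85   201     4     3     9]
 [   91   206    22    28   219]
 [  105   216    10     5    40]]
```

View pics/fin.png

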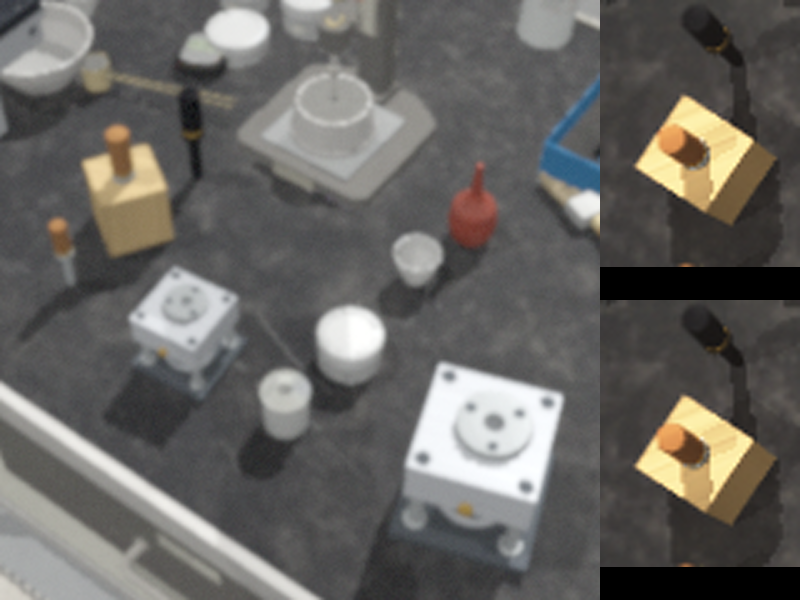

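```bash
python3 - <<'E'
from h import *
print(ctrl.hand_in())
E
```

```text
the job is handed in; nothing more can be done
None
```

The core is pressed out of the bore, the drift is back upright and home in its rest, and the job is handed in at about 20 s.

**Drift and stand:** I took the wood-handled drift from its block, not the small or black look-alikes. I used the larger stand. The wrist camera put the ring's hole 5.5 mm off the bore's axis, against the 6 mm stated.

**Pressing:** The nose went in at the first try with no contact force. Pushing the core took about 12–14 N, with up to 3.5 N of side force that I eased off. The resistance vanished between 44 and 50 mm down, and the tip then moved freely to 53 mm.

**Core:** I didn't see it in the cup, because the head hides it. The evidence is that the drift met no resistance with its tip level with the head's underside or lower, and that the hole then looked dark and deep.

**Return:** The collar met the rest at about 7 N, at the same height as when I picked the drift up (within 1 mm).

**Last checks:** In the before-and-after pictures the drift looks as it did at the start. Apart from the robot itself, the only change in the top view's worktop area is the stand's hole. The bottle, tin and crucible show none. The gripper was clear and touching nothing, and no check disagreed.

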